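# Calibrate the touch strip of a control box

### The job

Calibrate the bent metal touch strip on top of the grey control box: starting on its round end pad, run the closed fingertips lightly along the whole strip in one unbroken stroke to the square end pad, and finish while still holding the square pad lightly pressed. Press the sprung strip only part of the way, never to its stop, and do not lift off on the way. Do not shift the box or the things around it.

Things in the scene. Friction and masses are not known exactly. Their poses are not given: they have to be found in the camera images.
- controller: loose grey plastic control box, 150 mm along its x, 240 mm along its y, top face 35 mm above the desk, 0.85 to 1 kg, on rubber feet, at any yaw. Origin at the centre of its underside, z up. On top is a bare aluminium touch strip: an 18 mm wide level bar, 120 mm straight from its round end pad along the box's +y, then bent 50 degrees towards +x, 80 mm to its square end pad
- strip (a joint): how far the touch strip is pressed, in m: 0 up (its top 46 mm above the desk, 11 mm proud of the box), 0.010 at its stop. The whole strip sinks as one piece wherever pressed. Sprung: about 0.5 N starts it, then 0.7 N per mm (2.6 N at 3 mm, 5.4 N at 7 mm); it springs back when released. Four small black ticks are marked across it, 40 mm apart
- pad_round (a point): point on the centre line of the strip's top face, 46 mm above the desk while unpressed; it sinks with the strip. Centre of the round end pad, 32 mm across, where the stroke starts
- tick1 (a point): point on the centre line of the strip's top face, 46 mm above the desk while unpressed; it sinks with the strip. First tick mark, 40 mm along from the round pad
- tick2 (a point): point on the centre line of the strip's top face, 46 mm above the desk while unpressed; it sinks with the strip. Second tick mark, 80 mm along
- tick3 (a point): point on the centre line of the strip's top face, 46 mm above the desk while unpressed; it sinks with the strip. Third tick mark, at the bend, 120 mm along
- tick4 (a point): point on the centre line of the strip's top face, 46 mm above the desk while unpressed; it sinks with the strip. Fourth tick mark, halfway between the bend and the square pad
- pad_square (a point): point on the centre line of the strip's top face, 46 mm above the desk while unpressed; it sinks with the strip. Centre of the square end pad, 32 mm by 32 mm, where the stroke ends
- drive: loose black portable drive lying flat beside the box, 80 x 120 x 14 mm; origin at the centre of its underside. To be left alone
- adapter: loose black mains adapter block lying beside the box, 50 x 90 x 32 mm; origin at the centre of its underside. To be left alone
- boards: loose stack of three circuit boards on clear plates with brass posts, 70 x 100 x 68 mm tall, standing beyond the round-pad end of the box; origin at the centre of its underside. To be left alone
- plug: loose white plug-in adapter standing with its two pins up, 34 x 34 x 56 mm tall, beyond the square-pad end of the box; origin at the centre of its underside. To be left alone

How it is judged:
By the outcome, as a careful person would: the job done as asked, in the order asked, and still so for the second after the job is handed in, while the arm keeps its last pose, push and grip.
It also fails if it takes over 38 s, if anything falls off the work surface, if the arm or the gripper's body presses on something with over 40 N, if the wrist force passes 120 N, or if a joint passes its speed limit or range.

### The arm

A 6-joint arm with a two-finger parallel gripper is mounted at the origin on the work surface. World frame = base frame: x ahead of the robot, y to its left, z up, the work surface at z = 0. Lengths are in mm, angles in degrees, forces in N, time in s.
With the tool pointing down it reaches from about 300 to 850 mm from the base axis. Payload 4.2 kg.
Tool frame: the origin (TCP) lies between the finger pads, 19 mm behind the fingertips; this is the grasp point; z points along the fingers, y is the line along which they close (so a half turn about z gives the same grasp; the last joint's range is limited). The gripper opens to 91 mm and grips with 3 to 60 N. Pads are 32 mm wide; open, the fingers measure 118 mm over their backs; the gripper's body (76 mm by 178 mm) begins 60 mm behind the grasp point.
Start: joints at [-74.886, 18.312, 89.639, -0, 72.044, -1.146], TCP at [161.006, -552.013, 232.776] pointing down, gripper open.
Joint ranges: [-177.97, 177.97], [-48.28, 115.42], [12.27, 149.76], [-77.06, 257.06], [2.81, 150.46], [-146.56, 146.56]. Speed limits (degrees/s): [147.25, 147.25, 180, 180, 180, 180].

### API

Orientations are given as [roll, pitch, yaw] about the fixed x, y, z axes, in that order (R = Rz(yaw) Ry(pitch) Rx(roll)).
In Python, from workcell import env, grab_frame gives the robot as it stands. The module is installed in compiled form; this text tells all that it offers.
- The arm moves only by the tool move_arm, never from a script. Its argument "plan" is a list of rows, each an object of numbers: "tx", "ty", "tz": the shift along the tool's x, y, z in cm; "wx", "wy", "wz": the turn, a rotation vector about the tool's x, y, z in rad. In form: [{"tx": .., "ty": .., "tz": .., "wx": .., "wy": .., "wz": ..}, ...]. A call has 1 to 12 rows; each row shifts and turns the commanded pose from where the row before left it, along the tool's axes as they then stand; what a row does not reach is not made up. A row lasts 1/12 s, in which the tool goes at most 41.7 mm and 7.16 degrees, less where a joint would pass 70% of its speed; a pose out of reach is approached as far as the arm can. A call is refused whole if a number of a shift passes 4.17 or a number of a turn 0.125, either way. A call with a gripper value outside its range is refused whole. "gripper" is the finger opening in cm, from 0 to 9.12, set as the call begins (left out, the last holds). The fingers move at their own pace and stop on an object; "force" is the grip in N (left out, the last holds). Time passes only in rows, so rows that do not move let the fingers close. It gives the time, the measured TCP pose, the force, the opening and the grip force at its end, in the units of the state.
- env.state(): the state, without advancing time (a new reading comes with each control period).
- grab_frame(name): name is "scene" or "top" or "wrist"; returns a dict with "color" (400x640x3 uint8, red, green, blue), "vfov" (degrees; the focal length in pixels is half the picture's height over the tangent of half this angle, whatever the lens; pixels are square), "cx", "cy" (the principal point, pixels), "view" (4x4, takes a point from world to camera coordinates). Camera axes: x right, y up, looking along -z (the intrinsics and any distortion apply to the point x, -y, -z); pixel columns grow to the right and rows downward; lengths in mm; the calibration is good to about 2 mm. A picture is of the moment at which its call begins. There is no depth.
- env.job_done(): hands the job in; it is judged then, once.
The state is a dict: "time_s": time; "qpos": joint angles; "qvel": joint speeds; "effort": joint torques, N m; "ee_pos": TCP position; "ee_rot": TCP orientation; "force": force on the tool from outside, world axes, zero at the start; "torque": the same for the moment, N m; "gripper_width": finger opening in mm; "gripper_force": force on a finger pad.
Only numpy, scipy, OpenCV 4.12 (cv2) and the standard library are available. Lean on these libraries where they do the work, as an engineer would, in place of code of your own. Each camera call takes 0.05 s, during which the arm holds its last target. There are 200 camera calls.

## Working session

There is one attempt and no reset: what is moved stays moved. The work goes in short steps, Python scripts to look and compute and a tool call to move; the robot and the scene stay as the last step left them, time stands still between calls to the robot, and variables do not carry over. Pictures are saved under pics/ and viewed, at most 10 in all, crops included, and the job is handed in when it is done.

Besides the shell and the picture viewer there is one more tool, called after "Call:" as name([rows], argument=value, ...), one row to a line, values as JSON. move_arm: Moves the arm, as the interface text tells. Its arguments: {"type":"object","properties":{"plan":{"type":"array","items":{"type":"object","properties":{"tx":{"type":"number"},"ty":{"type":"number"},"tz":{"type":"number"},"wx":{"type":"number"},"wy":{"type":"number"},"wz":{"type":"number"}}}},"gripper":{"type":"number"},"force":{"type":"number"}},"required":["plan"]}

```bash
mkdir -p pics; python3 - <<'E'
from workcell import env, grab_frame
import cv2
s=env.state(); print({k:s[k] for k in ('time_s','ee_pos','ee_rot','force','gripper_width')})
for n in('top','scene'):
    f=grab_frame(n); print(n,f['vfov'],f['cx'],f['cy'],f['view'],[k for k in f])
    cv2.imwrite(f'pics/{n}.png',f['color'][:,:,::-1])
E
```

```text
{'time_s': 0.0, 'ee_pos': array([ 160.86447779, -551.54099289,  231.93184308]), 'ee_rot': array([-1.79899715e+02, -2.79614691e-03,  1.62584316e+01]), 'force': array([-0.47424076, -0.48655699,  1.4038026 ]), 'gripper_width': 91.11387611327294}
top 43.922658887507716 321.50654387924635 197.52741551080092 [[ 2.35154331e-02 -9.99721274e-01 -2.09745743e-03  2.70780965e+01]
 [ 9.97420817e-01  2.33189029e-02  6.78818319e-02 -5.67597447e+02]
 [-6.78140010e-02 -3.68831838e-03  9.97691163e-01 -9.13242319e+02]
 [ 0.00000000e+00  0.00000000e+00  0.00000000e+00  1.00000000e+00]] ['color', 'vfov', 'cx', 'cy', 'view']
scene 51.131780893794954 325.2946200214307 194.25434828792038 [[ 1.42164338e-03  9.99725902e-01  2.33687757e-02 -2.89403110e+01]
 [-5.78211081e-01 -1.82445086e-02  8.15683200e-01  2.78848915e+02]
 [ 8.15885975e-01 -1.46716957e-02  5.78026658e-01 -1.21453822e+03]
 [ 0.00000000e+00  0.00000000e+00  0.00000000e+00  1.00000000e+00]] ['color', 'vfov', 'cx', 'cy', 'view']
```

View pics/top.png

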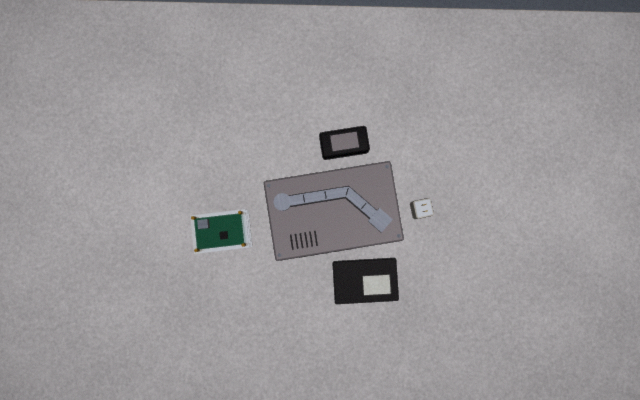

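View pics/scene.png

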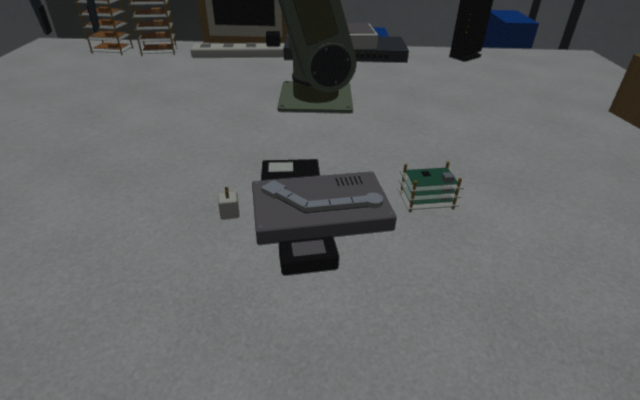

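The top view shows the round pad at about (282,202), the bend at (347,191) and the square pad at (380,220), with the boards to the left and the plug to the right. I'll enlarge it for accuracy.

```bash
python3 - <<'E'
import cv2
a=cv2.imread('pics/top.png')[155:265,262:408]
cv2.imwrite('pics/crop.png',cv2.resize(a,None,fx=5,fy=5,interpolation=cv2.INTER_CUBIC))
E
```

```text
(no output)
```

View pics/crop.png

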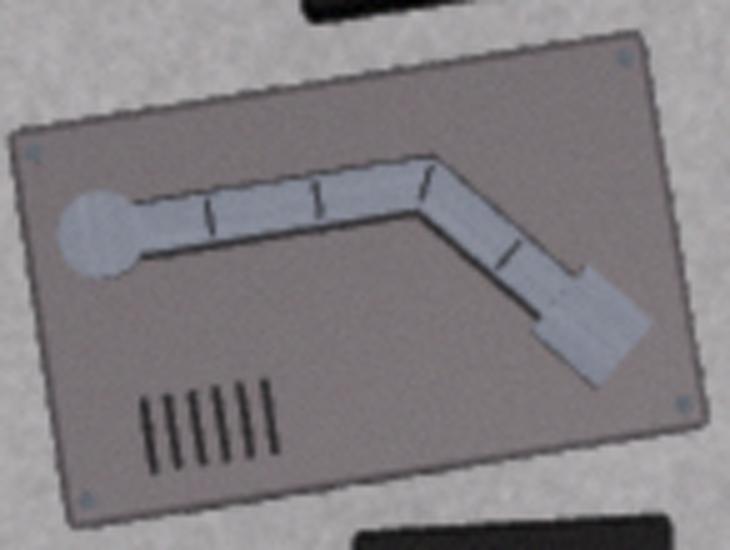

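```bash
cat > h.py <<'E'
import numpy as np
from workcell import env, grab_frame
def ray(f,uv,z):
    V=f['view'];F=200/np.tan(np.radians(f['vfov']/2));R=V[:3,:3];c=-R.T@V[:3,3]
    out=[]
    for u,v in uv:
        d=R.T@np.array([(u-f['cx'])/F,-(v-f['cy'])/F,-1]); out.append((c+d*(z-c[2])/d[2])[:2])
    return np.array(out)
def proj(f,P):
    V=f['view'];F=200/np.tan(np.radians(f['vfov']/2));q=np.asarray(P)@V[:3,:3].T+V[:3,3]
    return np.c_[f['cx']+F*q[:,0]/-q[:,2],f['cy']+F*q[:,1]/q[:,2]]
s,c=np.sin(np.radians(50)),np.cos(np.radians(50))
M=np.array([[0,0],[0,40],[0,80],[0,120],[40*s,120+40*c],[80*s,120+80*c]])
def fit(W,M=M):
    mw,mm=W.mean(0),M.mean(0);A=W-mw;B=M-mm
    th=np.arctan2((B[:,0]*A[:,1]-B[:,1]*A[:,0]).sum(),(A*B).sum())
    R=np.array([[np.cos(th),-np.sin(th)],[np.sin(th),np.cos(th)]])
    P=M@R.T+mw-mm@R.T
    sc=np.sqrt((A**2).sum()/(B**2).sum())
    return np.degrees(th),P,sc,W-P
E
python3 - <<'E'
from h import *
np.set_printoptions(precision=1,suppress=True)
f=grab_frame('top')
k=lambda a:(np.array(a)+.5)/5-.5+[262,155]
W=ray(f,k([(100,233),(210,217),(318,199),(427,184),(509,255),(592,326)]),46)
print(fit(W))
C=ray(f,k([(12,132),(640,33),(706,425),(73,526)]),35)
print(fit(C,np.array([[-75,-120],[-75,120],[75,120],[75,-120]])))
E
```

```text
(np.float64(-169.79384791450778), array([[556.5, 112.4],
       [563.5,  73.1],
       [570.6,  33.7],
       [577.7,  -5.7],
       [552.1, -36.4],
       [526.5, -67.1]]), np.float64(1.0015281064320007), array([[ 0.1,  0.5],
       [-0.2, -0.1],
       [ 0.2, -0. ],
       [-0.4, -0.4],
       [-0.1, -0.1],
       [ 0.3,  0. ]]))
(np.float64(-169.62163027040944), array([[ 595. ,  149.8],
       [ 638.2,  -86.3],
       [ 490.7, -113.3],
       [ 447.5,  122.8]]), np.float64(0.981229734497153), array([[-1.1, -2.2],
       [-1.9,  1.8],
       [ 1.1,  2.5],
       [ 1.9, -2.1]]))
```

The fit residuals are under 0.5 mm. The box yaw is -169.8°, so a tool yaw of 10.2° puts tool +y along the strip.

Call:
move_arm([
  {"wz": 0.106},
  {"tx": 2.53, "ty": -2.92},
  {"tx": 2.53, "ty": -2.92},
  {"tx": 2.53, "ty": -2.92},
  {"tx": 2.53, "ty": -2.92},
  {"tx": 2.53, "ty": -2.92},
  {"tx": 2.53, "ty": -2.92},
  {"tx": 2.53, "ty": -2.92},
  {"tx": 2.53, "ty": -2.92},
  {"tx": 2.53, "ty": -2.92},
  {"tx": 2.53, "ty": -2.92},
], gripper=0, force=10)

```text
schema error: expected keys tx, ty, tz, wx, wy, wz
```

Call:
move_arm([
  {"tx": 2.53, "ty": -2.92},
  {"tx": 2.53, "ty": -2.92},
  {"tx": 2.53, "ty": -2.92},
  {"tx": 2.53, "ty": -2.92},
  {"tx": 2.53, "ty": -2.92},
  {"tx": 2.53, "ty": -2.92},
  {"tx": 2.53, "ty": -2.92},
  {"tx": 2.53, "ty": -2.92},
  {"tx": 2.53, "ty": -2.92},
  {"tx": 2.53, "ty": -2.92},
  {},
  {},
])

```text
schema error: expected keys tx, ty, tz, wx, wy, wz
```

```bash
python3 - <<'E'
from h import *
import cv2
np.set_printoptions(precision=2,suppress=True)
s=env.state(); print(s['time_s'],s['ee_pos'],s['ee_rot'],s['force'],s['gripper_width'])
R=[]
f=grab_frame('wrist')
cv2.imwrite('pics/w1.png',f['color'][:,:,::-1])
import pickle; pickle.dump(f,open('w1.pkl','wb'))
P=np.c_[np.array([[556.5,112.4],[563.5,73.1],[570.6,33.7],[577.7,-5.7],[552.1,-36.4],[526.5,-67.1]]),np.full(6,46)]
print(proj(f,P))
E
```

```text
0.15 [ 160.91 -551.65  232.11] [-179.92   -0.     16.26] [0.1  0.12 0.45] 90.89038204792432
[[-506.77 -680.61]
 [-440.26 -669.21]
 [-374.38 -658.14]
 [-309.24 -647.18]
 [-248.41 -562.79]
 [-192.75 -485.57]]
```

View pics/w1.png

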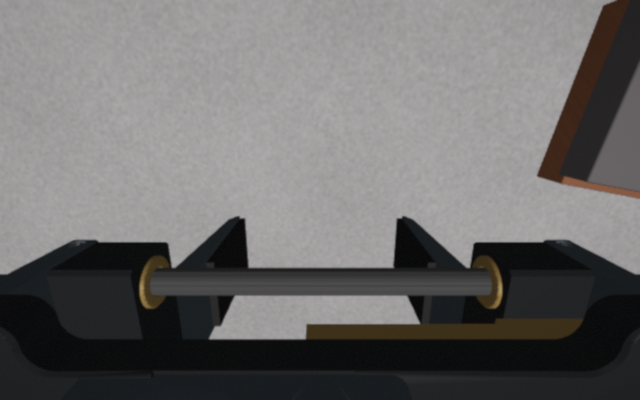

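The moves were refused because every row needs all six keys, and the wrist picture shows only the desk and the open fingers. I'll send them again with all the keys.

Call:
move_arm([
  {"tx": 0, "ty": 0, "tz": 0, "wx": 0, "wy": 0, "wz": 0.106},
  {"tx": 2.53, "ty": -2.92, "tz": 0, "wx": 0, "wy": 0, "wz": 0},
  {"tx": 2.53, "ty": -2.92, "tz": 0, "wx": 0, "wy": 0, "wz": 0},
  {"tx": 2.53, "ty": -2.92, "tz": 0, "wx": 0, "wy": 0, "wz": 0},
  {"tx": 2.53, "ty": -2.92, "tz": 0, "wx": 0, "wy": 0, "wz": 0},
  {"tx": 2.53, "ty": -2.92, "tz": 0, "wx": 0, "wy": 0, "wz": 0},
  {"tx": 2.53, "ty": -2.92, "tz": 0, "wx": 0, "wy": 0, "wz": 0},
  {"tx": 2.53, "ty": -2.92, "tz": 0, "wx": 0, "wy": 0, "wz": 0},
  {"tx": 2.53, "ty": -2.92, "tz": 0, "wx": 0, "wy": 0, "wz": 0},
  {"tx": 2.53, "ty": -2.92, "tz": 0, "wx": 0, "wy": 0, "wz": 0},
  {"tx": 2.53, "ty": -2.92, "tz": 0, "wx": 0, "wy": 0, "wz": 0},
], gripper=0, force=10)

```text
time_s: 1.12
ee_pos: [358.8, -218.1, 232.9]
ee_rot: [180.0, -0.0, 10.2]
force: [1.7, 0.1, -0.4]
gripper_width: 20.8
gripper_force: 0.0
```

Call:
move_arm([
  {"tx": 2.53, "ty": -2.92, "tz": 0, "wx": 0, "wy": 0, "wz": 0},
  {"tx": 2.53, "ty": -2.92, "tz": 0, "wx": 0, "wy": 0, "wz": 0},
  {"tx": 2.53, "ty": -2.92, "tz": 0, "wx": 0, "wy": 0, "wz": 0},
  {"tx": 2.53, "ty": -2.92, "tz": 0, "wx": 0, "wy": 0, "wz": 0},
  {"tx": 2.53, "ty": -2.92, "tz": 0, "wx": 0, "wy": 0, "wz": 0},
  {"tx": 2.53, "ty": -2.92, "tz": 0, "wx": 0, "wy": 0, "wz": 0},
  {"tx": 2.53, "ty": -2.92, "tz": 0, "wx": 0, "wy": 0, "wz": 0},
  {"tx": 2.53, "ty": -2.92, "tz": 0, "wx": 0, "wy": 0, "wz": 0},
  {"tx": 2.53, "ty": -2.92, "tz": 0, "wx": 0, "wy": 0, "wz": 0},
  {"tx": 2.53, "ty": -2.92, "tz": 0, "wx": 0, "wy": 0, "wz": 0},
  {"tx": 0, "ty": 0, "tz": 0, "wx": 0, "wy": 0, "wz": 0},
  {"tx": 0, "ty": 0, "tz": 0, "wx": 0, "wy": 0, "wz": 0},
])

```text
time_s: 2.12
ee_pos: [556.1, 113.8, 231.9]
ee_rot: [180.0, 0.1, 10.4]
force: [-0.0, 0.2, -0.5]
gripper_width: 0.4
gripper_force: 0.0
```

```bash
python3 - <<'E'
from h import *
import cv2
np.set_printoptions(precision=2,suppress=True)
s=env.state(); print(s['time_s'],s['ee_pos'],s['ee_rot'],s['force'],s['gripper_width'])
f=grab_frame('wrist')
cv2.imwrite('pics/w2.png',f['color'][:,:,::-1])
P=np.c_[np.array([[556.5,112.4],[563.5,73.1],[570.6,33.7],[577.7,-5.7],[552.1,-36.4],[526.5,-67.1]]),np.full(6,46)]
print(proj(f,P)); print(proj(f,[s['ee_pos']-[0,0,19]]))
E
```

```text
2.1167 [556.05 113.79 231.87] [179.98   0.08  10.36] [-0.01  0.19 -0.47] 0.3782747052469371
[[320.54 182.03]
 [355.18 182.14]
 [389.92 182.18]
 [424.65 182.22]
 [443.87 207.55]
 [462.19 231.7 ]]
[[318.34 243.52]]
```

View pics/w2.png

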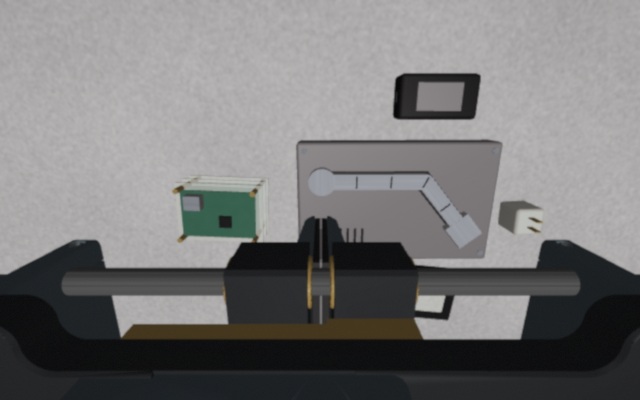

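The wrist view matches the projections to about 2 px: round pad near (321,182), square pad near (462,230). I'll zoom in to refine.

```bash
python3 - <<'E'
import cv2
a=cv2.imread('pics/w2.png')[155:260,300:500]
cv2.imwrite('pics/crop2.png',cv2.resize(a,None,fx=4,fy=4,interpolation=cv2.INTER_CUBIC))
E
```

```text
(no output)
```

View pics/crop2.png

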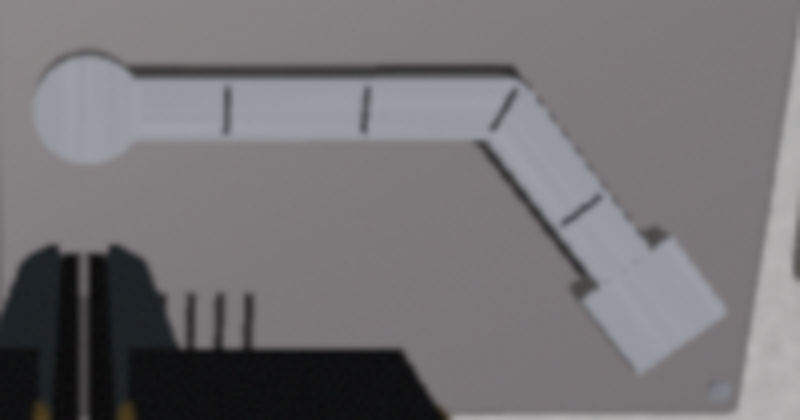

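Call:
move_arm([
  {"tx": 0, "ty": 0, "tz": 3, "wx": 0, "wy": 0, "wz": 0},
  {"tx": 0, "ty": 0, "tz": 3, "wx": 0, "wy": 0, "wz": 0},
  {"tx": 0, "ty": 0, "tz": 3, "wx": 0, "wy": 0, "wz": 0},
  {"tx": 0, "ty": 0, "tz": 3, "wx": 0, "wy": 0, "wz": 0},
  {"tx": 0, "ty": 0, "tz": 2, "wx": 0, "wy": 0, "wz": 0},
  {"tx": 0, "ty": 0, "tz": 1, "wx": 0, "wy": 0, "wz": 0},
  {"tx": 0, "ty": 0, "tz": 0.5, "wx": 0, "wy": 0, "wz": 0},
  {"tx": 0, "ty": 0, "tz": 0, "wx": 0, "wy": 0, "wz": 0},
  {"tx": 0, "ty": 0, "tz": 0, "wx": 0, "wy": 0, "wz": 0},
])

```text
time_s: 2.92
ee_pos: [556.5, 111.9, 78.9]
ee_rot: [180.0, -0.1, 10.1]
force: [0.5, -0.7, 0.1]
gripper_width: 0.1
gripper_force: 0.0
```

Call:
move_arm([
  {"tx": 0, "ty": 0, "tz": 0, "wx": 0, "wy": 0, "wz": 0},
])

```text
time_s: 3.0
ee_pos: [556.8, 112.2, 79.3]
ee_rot: [180.0, -0.2, 10.2]
force: [0.0, 0.1, 0.4]
gripper_width: 0.9
gripper_force: 0.0
```

Call:
move_arm([
  {"tx": 0, "ty": 0, "tz": 0, "wx": 0, "wy": 0, "wz": 0},
])

```text
time_s: 3.08
ee_pos: [556.6, 112.3, 79.2]
ee_rot: [180.0, -0.2, 10.2]
force: [-0.0, -0.4, 0.2]
gripper_width: 0.2
gripper_force: 0.0
```

Call:
move_arm([
  {"tx": 0, "ty": 0, "tz": 0, "wx": 0, "wy": 0, "wz": 0},
])

```text
time_s: 3.17
ee_pos: [556.3, 112.4, 78.8]
ee_rot: [180.0, -0.1, 10.2]
force: [0.2, -0.6, 0.1]
gripper_width: 0.2
gripper_force: 0.0
```

```bash
python3 - <<'E'
from h import *
import cv2
np.set_printoptions(precision=2,suppress=True)
fs=[grab_frame(n) for n in('top','wrist')]
for i in range(1):
    s=env.state(); print(s['time_s'],s['ee_pos'],s['ee_rot'],s['force'],s['gripper_width'])
a=fs[0]['color'][155:265,262:408,::-1]; b=fs[1]['color'][100:300,180:480,::-1]
cv2.imwrite('pics/c3.png',cv2.resize(b,None,fx=2.6,fy=2.6,interpolation=cv2.INTER_CUBIC))
t=s['ee_pos']-[0,0,19]
print(proj(fs[1],[t,[556.6,111.9,46]]),proj(fs[0],[t]))
E
```

```text
3.2667 [556.02 112.38  78.34] [180.    -0.07  10.19] [-0.78 -0.12  0.84] 0.3094474363329944
[[318.35 243.68]
 [319.34 234.5 ]] [[281.3  201.06]]
```

View pics/c3.png

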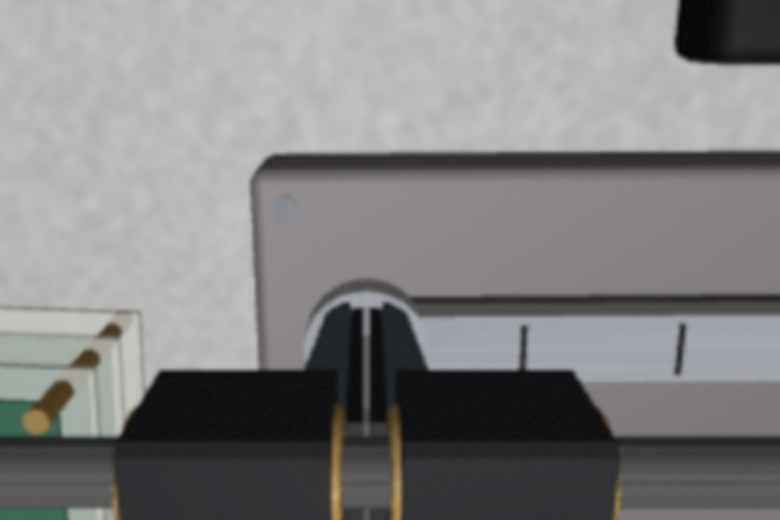

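Call:
move_arm([
  {"tx": 0, "ty": 0, "tz": 0.4, "wx": 0, "wy": 0, "wz": 0},
  {"tx": 0, "ty": 0, "tz": 0.4, "wx": 0, "wy": 0, "wz": 0},
  {"tx": 0, "ty": 0, "tz": 0.3, "wx": 0, "wy": 0, "wz": 0},
  {"tx": 0, "ty": 0, "tz": 0.1, "wx": 0, "wy": 0, "wz": 0},
  {"tx": 0, "ty": 0, "tz": 0, "wx": 0, "wy": 0, "wz": 0},
])

```text
time_s: 3.68
ee_pos: [555.3, 112.2, 65.1]
ee_rot: [180.0, 0.1, 10.2]
force: [-0.5, -0.1, 0.2]
gripper_width: 0.7
gripper_force: 0.2
```

Call:
move_arm([
  {"tx": 0, "ty": 0, "tz": 0.1, "wx": 0, "wy": 0, "wz": 0},
  {"tx": 0, "ty": 0, "tz": 0.1, "wx": 0, "wy": 0, "wz": 0},
  {"tx": 0, "ty": 0, "tz": 0.1, "wx": 0, "wy": 0, "wz": 0},
  {"tx": 0, "ty": 0, "tz": 0.1, "wx": 0, "wy": 0, "wz": 0},
  {"tx": 0, "ty": 0, "tz": 0, "wx": 0, "wy": 0, "wz": 0},
])

```text
time_s: 4.1
ee_pos: [555.7, 112.3, 61.8]
ee_rot: [180.0, -0.0, 10.2]
force: [-1.7, 0.0, 2.6]
gripper_width: 0.5
gripper_force: 1.4
```

Call:
move_arm([
  {"tx": 0, "ty": 0, "tz": 0, "wx": 0, "wy": 0, "wz": 0},
])

```text
time_s: 4.18
ee_pos: [555.7, 112.3, 61.9]
ee_rot: [180.0, -0.0, 10.2]
force: [-0.9, -0.3, 3.3]
gripper_width: 0.4
gripper_force: 1.3
```

Call:
move_arm([
  {"tx": 0, "ty": 0, "tz": 0, "wx": 0, "wy": 0, "wz": 0},
])

```text
time_s: 4.27
ee_pos: [555.7, 112.3, 61.9]
ee_rot: [180.0, -0.0, 10.2]
force: [-1.2, -0.8, 2.9]
gripper_width: 0.5
gripper_force: 1.3
```

Call:
move_arm([
  {"tx": 0, "ty": 0, "tz": 0, "wx": 0, "wy": 0, "wz": 0},
])

```text
time_s: 4.35
ee_pos: [555.8, 112.3, 61.9]
ee_rot: [180.0, -0.0, 10.2]
force: [-0.7, 0.1, 3.1]
gripper_width: 0.6
gripper_force: 1.4
```

Contact is about 3 N, so roughly 3.5 mm pressed, which is a good depth. Next is the straight leg.

Call:
move_arm([
  {"tx": 0.01, "ty": 0.2, "tz": 0, "wx": 0, "wy": 0, "wz": 0},
  {"tx": 0.01, "ty": 0.4, "tz": 0, "wx": 0, "wy": 0, "wz": 0},
  {"tx": 0.01, "ty": 0.4, "tz": 0, "wx": 0, "wy": 0, "wz": 0},
  {"tx": 0.01, "ty": 0.4, "tz": 0, "wx": 0, "wy": 0, "wz": 0},
  {"tx": 0.01, "ty": 0.4, "tz": 0, "wx": 0, "wy": 0, "wz": 0},
  {"tx": 0.01, "ty": 0.4, "tz": 0, "wx": 0, "wy": 0, "wz": 0},
  {"tx": 0.01, "ty": 0.4, "tz": 0, "wx": 0, "wy": 0, "wz": 0},
  {"tx": 0.01, "ty": 0.4, "tz": 0, "wx": 0, "wy": 0, "wz": 0},
  {"tx": 0, "ty": 0.4, "tz": 0, "wx": 0, "wy": 0, "wz": 0},
  {"tx": 0, "ty": 0.4, "tz": 0, "wx": 0, "wy": 0, "wz": 0},
  {"tx": 0, "ty": 0.2, "tz": 0, "wx": 0, "wy": 0, "wz": 0},
])

```text
time_s: 5.27
ee_pos: [563.7, 72.4, 61.7]
ee_rot: [180.0, 0.0, 10.2]
force: [-0.7, 1.7, 1.2]
gripper_width: 0.4
gripper_force: 1.3
```

Call:
move_arm([
  {"tx": 0, "ty": 0, "tz": 0, "wx": 0, "wy": 0, "wz": 0},
])

```text
time_s: 5.35
ee_pos: [563.7, 72.3, 61.7]
ee_rot: [180.0, 0.0, 10.2]
force: [0.1, -1.0, 2.0]
gripper_width: 0.3
gripper_force: 1.3
```

Call:
move_arm([
  {"tx": 0, "ty": 0.2, "tz": 0, "wx": 0, "wy": 0, "wz": 0},
  {"tx": 0, "ty": 0.4, "tz": 0, "wx": 0, "wy": 0, "wz": 0},
  {"tx": 0, "ty": 0.4, "tz": 0, "wx": 0, "wy": 0, "wz": 0},
  {"tx": 0, "ty": 0.4, "tz": 0, "wx": 0, "wy": 0, "wz": 0},
  {"tx": 0, "ty": 0.4, "tz": 0, "wx": 0, "wy": 0, "wz": 0},
  {"tx": 0, "ty": 0.4, "tz": 0, "wx": 0, "wy": 0, "wz": 0},
  {"tx": 0, "ty": 0.4, "tz": 0, "wx": 0, "wy": 0, "wz": 0},
  {"tx": 0, "ty": 0.4, "tz": 0, "wx": 0, "wy": 0, "wz": 0},
  {"tx": 0, "ty": 0.4, "tz": 0, "wx": 0, "wy": 0, "wz": 0},
  {"tx": 0, "ty": 0.4, "tz": 0, "wx": 0, "wy": 0, "wz": 0},
  {"tx": 0, "ty": 0.2, "tz": 0, "wx": 0, "wy": 0, "wz": 0},
  {"tx": 0, "ty": 0, "tz": 0, "wx": 0, "wy": 0, "wz": 0},
])

```text
time_s: 6.35
ee_pos: [570.8, 32.9, 61.7]
ee_rot: [180.0, -0.0, 10.2]
force: [-0.1, -0.2, 2.6]
gripper_width: 0.4
gripper_force: 1.3
```

Call:
move_arm([
  {"tx": 0, "ty": 0.2, "tz": 0, "wx": 0, "wy": 0, "wz": 0},
  {"tx": 0, "ty": 0.4, "tz": 0, "wx": 0, "wy": 0, "wz": 0},
  {"tx": 0, "ty": 0.4, "tz": 0, "wx": 0, "wy": 0, "wz": 0},
  {"tx": 0, "ty": 0.4, "tz": 0, "wx": 0, "wy": 0, "wz": 0},
  {"tx": 0, "ty": 0.4, "tz": 0, "wx": 0, "wy": 0, "wz": 0},
  {"tx": 0, "ty": 0.4, "tz": 0, "wx": 0, "wy": 0, "wz": 0},
  {"tx": 0, "ty": 0.4, "tz": 0, "wx": 0, "wy": 0, "wz": 0},
  {"tx": 0, "ty": 0.4, "tz": 0, "wx": 0, "wy": 0, "wz": 0},
  {"tx": 0, "ty": 0.4, "tz": 0, "wx": 0, "wy": 0, "wz": 0},
  {"tx": 0, "ty": 0.4, "tz": 0, "wx": 0, "wy": 0, "wz": 0},
  {"tx": 0, "ty": 0.2, "tz": 0, "wx": 0, "wy": 0, "wz": 0},
  {"tx": 0, "ty": 0, "tz": 0, "wx": 0, "wy": 0, "wz": 0},
])

```text
time_s: 7.35
ee_pos: [577.9, -6.5, 61.8]
ee_rot: [180.0, -0.0, 10.2]
force: [-0.6, 0.3, 3.0]
gripper_width: 0.6
gripper_force: 1.3
```

```bash
python3 - <<'E'
from h import *
import cv2
np.set_printoptions(precision=2,suppress=True)
f=grab_frame('wrist'); s=env.state(); print(s['ee_pos'],s['force'])
print(proj(f,[[577.9,-6.3,42.5],[552.3,-37,42.5],[526.7,-67.7,42.5]]))
g=grab_frame('top')
a=cv2.resize(f['color'][190:300,250:500,::-1],None,fx=3,fy=3)
b=cv2.resize(g['color'][150:275,190:440,::-1],(750,375)); b=b[:270]
cv2.imwrite('pics/c4.png',np.vstack([a,b]))
E
```

```text
[577.9   -6.43  61.76] [ 0.37 -0.52  2.27]
[[318.08 243.34]
 [357.99 286.84]
 [394.58 326.73]]
```

View pics/c4.png

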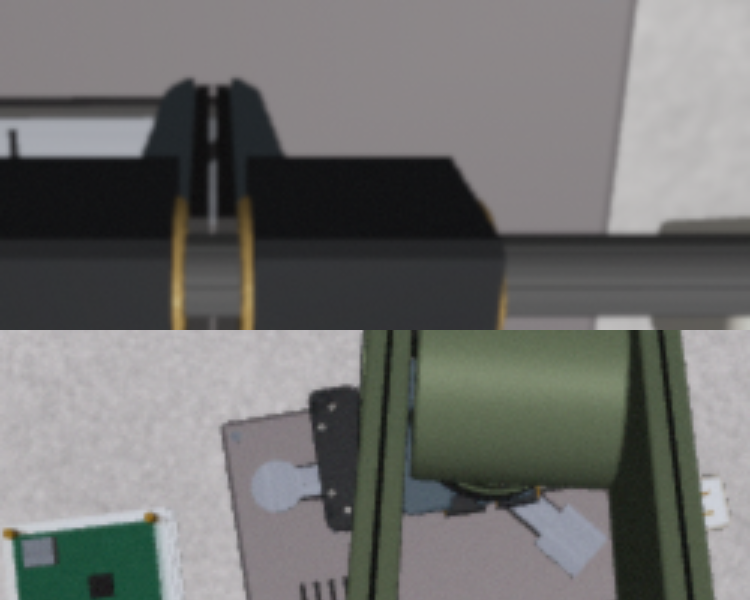

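The fingertips are at the bend, still on the centre line, and the box hasn't moved. Next is the bent leg.

Call:
move_arm([
  {"tx": -0.15, "ty": 0.13, "tz": 0, "wx": 0, "wy": 0, "wz": 0},
  {"tx": -0.31, "ty": 0.26, "tz": 0, "wx": 0, "wy": 0, "wz": 0},
  {"tx": -0.31, "ty": 0.26, "tz": 0, "wx": 0, "wy": 0, "wz": 0},
  {"tx": -0.31, "ty": 0.26, "tz": 0, "wx": 0, "wy": 0, "wz": 0},
  {"tx": -0.31, "ty": 0.26, "tz": 0, "wx": 0, "wy": 0, "wz": 0},
  {"tx": -0.31, "ty": 0.26, "tz": 0, "wx": 0, "wy": 0, "wz": 0},
  {"tx": -0.31, "ty": 0.26, "tz": 0, "wx": 0, "wy": 0, "wz": 0},
  {"tx": -0.31, "ty": 0.26, "tz": 0, "wx": 0, "wy": 0, "wz": 0},
  {"tx": -0.31, "ty": 0.26, "tz": 0, "wx": 0, "wy": 0, "wz": 0},
  {"tx": -0.31, "ty": 0.26, "tz": 0, "wx": 0, "wy": 0, "wz": 0},
  {"tx": -0.13, "ty": 0.1, "tz": 0, "wx": 0, "wy": 0, "wz": 0},
  {"tx": 0, "ty": 0, "tz": 0, "wx": 0, "wy": 0, "wz": 0},
])

```text
time_s: 8.45
ee_pos: [551.6, -37.0, 61.7]
ee_rot: [180.0, 0.0, 10.2]
force: [0.2, -0.9, 2.2]
gripper_width: 0.5
gripper_force: 1.4
```

Call:
move_arm([
  {"tx": -0.15, "ty": 0.13, "tz": 0, "wx": 0, "wy": 0, "wz": 0},
  {"tx": -0.3, "ty": 0.26, "tz": 0, "wx": 0, "wy": 0, "wz": 0},
  {"tx": -0.3, "ty": 0.26, "tz": 0, "wx": 0, "wy": 0, "wz": 0},
  {"tx": -0.3, "ty": 0.26, "tz": 0, "wx": 0, "wy": 0, "wz": 0},
  {"tx": -0.3, "ty": 0.26, "tz": 0, "wx": 0, "wy": 0, "wz": 0},
  {"tx": -0.3, "ty": 0.26, "tz": 0, "wx": 0, "wy": 0, "wz": 0},
  {"tx": -0.3, "ty": 0.26, "tz": 0, "wx": 0, "wy": 0, "wz": 0},
  {"tx": -0.3, "ty": 0.26, "tz": 0, "wx": 0, "wy": 0, "wz": 0},
  {"tx": -0.3, "ty": 0.26, "tz": 0, "wx": 0, "wy": 0, "wz": 0},
  {"tx": -0.3, "ty": 0.26, "tz": 0, "wx": 0, "wy": 0, "wz": 0},
  {"tx": -0.15, "ty": 0.11, "tz": 0, "wx": 0, "wy": 0, "wz": 0},
  {"tx": 0, "ty": 0, "tz": 0, "wx": 0, "wy": 0, "wz": 0},
])

```text
time_s: 9.45
ee_pos: [526.6, -67.7, 61.7]
ee_rot: [180.0, 0.0, 10.2]
force: [0.1, -1.1, 2.8]
gripper_width: 0.7
gripper_force: 1.4
```

Call:
move_arm([
  {"tx": 0, "ty": 0, "tz": 0, "wx": 0, "wy": 0, "wz": 0},
  {"tx": 0, "ty": 0, "tz": 0, "wx": 0, "wy": 0, "wz": 0},
  {"tx": 0, "ty": 0, "tz": 0, "wx": 0, "wy": 0, "wz": 0},
])

```text
time_s: 9.7
ee_pos: [526.7, -67.4, 61.6]
ee_rot: [180.0, 0.1, 10.2]
force: [-0.2, -2.1, 3.7]
gripper_width: 0.5
gripper_force: 1.5
```

```bash
python3 - <<'E'
from h import *
import cv2
f=grab_frame('wrist'); s=env.state(); print(s['ee_pos'],s['force'])
g=grab_frame('top'); 
b=cv2.resize(g['color'][120:280,185:445,::-1],None,fx=2,fy=2); a=cv2.resize(f['color'][100:300,160:485,::-1],None,fx=1.6,fy=1.6)
cv2.imwrite('pics/c5.png',np.vstack([a,b[:280]]))
E
```

```text
[526.76042459 -67.30685878  61.6007477 ] [-0.39509907 -1.06022605  3.00299346]
```

View pics/c5.png

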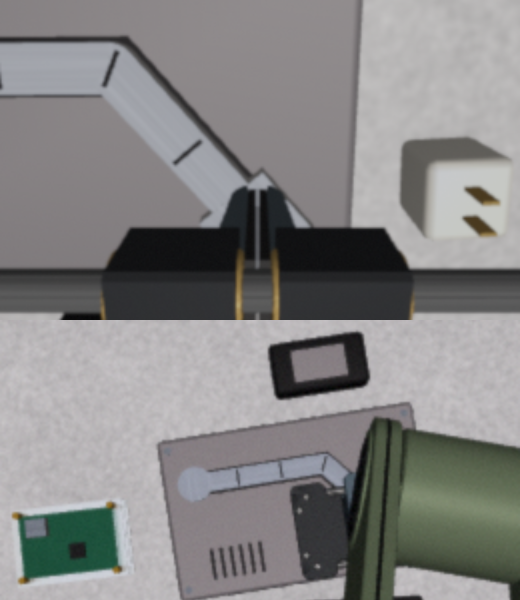

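The fingertips are centred on the square pad at about 3 N, and the box and the things around it are where they were. I'll hand the job in.

```bash
python3 -c "
from workcell import env
print(env.job_done())"
```

```text
the job is handed in; nothing more can be done
None
```

I ran the closed fingertips along the strip from the round pad to the square pad in one stroke without lifting, and handed the job in at about 10 s with the square pad still held at about 3 N (roughly 3.5 mm of the 10 mm travel). Nothing visible in the final pictures had moved, though the drive was out of view; the hand-in returned no verdict.

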